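# Slide the fossil slab into its close-fitting case

### The job

Take the dark slate slab with the white fossil traces out of the grey specimen tray and slide it into the empty white case on the sloping stand until it is fully home against the bottom of the case, without forcing it. Let go of it, and leave the other specimens and the things on the desk where they are.

Things in the scene. Friction and masses are not known exactly. Their poses are not given: they have to be found in the camera images.
- slab: Dark grey slate slab, a plain rectangular bar 140 x 44 x 22 mm (its x, y, z), about 0.36 kg, with thin white fossil traces on its +z face. Origin at its centre. It lies flat in the tray, +z up; both ends are alike and it may go into the case either end first.
- tray: Grey open tray fixed to the desk, 280 x 260 x 40 mm outside (its x, y, z), walls and floor 6 mm thick; origin under its centre, on the desk. The slab, a buff limestone bar and two small stones lie in it.
- cradle: Sloping wooden cradle, fixed, carrying the white case (33 x 55 x 132 mm outside, blue band at its open end). The case may sit up to 8 mm to either side of the cradle's middle: its true place is not given. Frame: z along the bore and out of its open end, rising 26 degrees above level; y level, across; origin at mid-width, on the bore's centre line, at the case's closed outer end.
- mouth_mid (a point): Where the centre of the case's open end would be if the case sat at the cradle's middle; about 118 mm above the desk; axes as the cradle's (case offset is along y). Bore 25 mm (x) by 46.4 mm (y), 126 mm deep, square edges, floor 6 mm thick: a slab that is home stands 14 mm out of the mouth. The case takes 30 N to shift sideways.
- limestone: Buff limestone bar 120 x 44 x 22 mm in the tray, origin at its centre. To be left alone.
- nodule: Brown stone, 40 mm across and 26 mm high, in the tray; origin at the centre of its underside. To be left alone.
- quartz: Pinkish white stone, 38 mm across and 30 mm high, in the tray; origin at the centre of its underside. To be left alone.
- jar: Amber jar, 48 mm across and 85 mm high, on the desk; origin at the centre of its underside. To be left alone.
- brush: Brush lying on the desk, 170 mm long along its x. To be left alone.
- loupe: Black eyepiece, 44 mm across and 31 mm high, on the desk; origin at the centre of its underside. To be left alone.

How it is judged:
By the outcome, as a careful person would: the job done as asked, in the order asked, and still so for the second after the job is handed in, with the robot touching nothing.
It also fails if it takes over 72 s, if anything falls off the work surface, if the arm or the gripper's body presses on something with over 40 N, if the wrist force passes 120 N, or if a joint passes its speed limit or range.

### The arm

A 6-joint arm with a two-finger parallel gripper is mounted at the origin on the work surface. World frame = base frame: x ahead of the robot, y to its left, z up, the work surface at z = 0. Lengths are in m, angles in rad, forces in N, time in s.
With the tool pointing down it reaches from about 0.275 to 1 m from the base axis. Payload 8.4 kg.
Tool frame: the origin (TCP) lies midway between the tips of the shut fingers; the grasp point (between the pads) lies 19 mm behind it; z points along the fingers, y is the line along which they close (so a half turn about z gives the same grasp; the last joint's range is limited). The gripper opens to 85 mm and grips with 20 to 120 N. Pads are 22 mm wide; open, the fingers measure 114 mm over their backs; the gripper's body (76 mm by 85 mm) begins 54 mm behind the grasp point. The pads swing forward as they close: fully open they stand 13 mm farther back than shut.
Start: joints at [1.299, 0.353, 1.633, -0, 1.155, -0.002], TCP at [0.167, 0.602, 0.231] pointing down, gripper open.
Joint ranges: [-2.63, 2.63], [-0.92, 2.1], [0.06, 2.66], [-1.3, 4.44], [0, 2.69], [-3.02, 3.02]. Speed limits (rad/s): [2.22, 2.22, 2.79, 3.14, 3.14, 3.14].

### API

Orientations are given as a unit quaternion [w, x, y, z].
In Python, from bench import * gives the robot as it stands.
- The arm moves only by the shell command python3 -m creep 'ROWS'. ROWS is JSON, a list that holds one entry, the list of rows, each a list of 5 numbers: the shift along the tool's x, y, z normalised to -1 to 1, where 1 is 12 cm, then the turn about the tool's z normalised to -1 to 1, where 1 is 45 degrees, then the opening in per cent of the stroke, from 0 (shut) to 100 (fully open). A call has exactly 10 rows; each row is the pose to reach, as a shift and turn from the pose commanded when the call began, along the tool's axes at that moment; what a row does not reach only later rows make up. A row lasts 1/8 s, in which the tool goes at most 62.5 mm and 10.7 degrees, less where a joint would pass 70% of its speed; a pose out of reach is approached as far as the arm can. A call with a number of a shift or a turn outside -1 to 1 is refused whole. A call with a gripper value outside its range is refused whole. The fingers move at their own pace and stop on an object; the grip force is fixed at half the most. Time passes only in rows, so rows that repeat a pose let the fingers close, or fill a call up. It gives the time, the measured TCP pose, the force, the opening and the grip force at its end, in the units of the state.
- read_state(): the state, without advancing time (a new reading comes with each control period).
- get_image(name): name is "scene" or "side" or "wrist"; returns the picture (384x512x3 uint8, red, green, blue); there is no depth.
- camera_info(name): a dict with "fx", "fy", "cx", "cy" (pixels), "k1" (the pictures are not rectified: a ray, as slopes to the right and down, at radius r is drawn at 1 + k1 r^2 times it, then the intrinsics apply), "world_to_cam" (4x4, takes a point from world to camera coordinates). Camera axes: x right, y up, looking along -z (the intrinsics and any distortion apply to the point x, -y, -z); pixel columns grow to the right and rows downward; lengths in m; the calibration is good to about 2 mm. A picture is of the moment at which its call begins: read the wrist's pose just before it. camera_info takes no time and is no camera call; for the wrist camera it gives the pose at the moment of the call.
- job_done(): hands the job in; it is judged then, once.
The state is a dict: "time": time; "joint_pos": joint angles; "joint_velocities": joint speeds; "effort": joint torques, N m; "eef_pos": TCP position; "ee_rot": TCP orientation; "force": force on the tool from outside, world axes, zero at the start; "wrist_torque": the same for the moment, N m; "opening": opening from 0.0 (shut) to 1.0 (fully open); "gripper_force": force on a finger pad.
Only numpy, scipy, OpenCV 4.12 (cv2) and the standard library are available. Lean on these libraries where they do the work, as an engineer would, in place of code of your own. Each camera call takes 0.05 s, during which the arm holds its last target. There are 200 camera calls.

## Working session

There is one attempt and no reset: what is moved stays moved. The work goes in short steps, Python scripts to look and compute and a shell command to move; the robot and the scene stay as the last step left them, time stands still between calls to the robot, and variables do not carry over. Pictures are saved under pics/ and viewed, at most 10 in all, crops included, and the job is handed in when it is done.

```bash
ls; mkdir -p pics; python3 - <<'E'
from bench import *
import cv2
for n in("scene","side"):
    i=get_image(n);cv2.imwrite(f"pics/{n}0.png",i[:,:,::-1])
    print(n,{k:(v if k!="world_to_cam" else [[round(x,3) for x in r] for r in v]) for k,v in camera_info(n).items()})
s=read_state();print(s)
E
```

```text
pics
scene {'fx': 473.5202268823977, 'fy': 473.5202268823977, 'cx': 253.97012086968374, 'cy': 194.21637139053522, 'k1': 0.04338777939289072, 'world_to_cam': [[np.float64(0.669), np.float64(0.743), np.float64(-0.006), np.float64(-0.368)], [np.float64(-0.523), np.float64(0.476), np.float64(0.707), np.float64(0.226)], [np.float64(0.528), np.float64(-0.47), np.float64(0.707), np.float64(-1.582)], [np.float64(0.0), np.float64(0.0), np.float64(0.0), np.float64(1.0)]]}
side {'fx': 347.8699444287258, 'fy': 347.8699444287258, 'cx': 256.0340393307709, 'cy': 193.18616342740648, 'k1': 0.028910070349181343, 'world_to_cam': [[np.float64(0.984), np.float64(-0.177), np.float64(0.002), np.float64(-0.569)], [np.float64(0.104), np.float64(0.586), np.float64(0.804), np.float64(-0.108)], [np.float64(-0.143), np.float64(-0.791), np.float64(0.595), np.float64(-0.845)], [np.float64(0.0), np.float64(0.0), np.float64(0.0), np.float64(1.0)]]}
{'time': 0.1, 'joint_pos': array([ 1.29858271e+00,  3.53612829e-01,  1.63405099e+00, -3.01459779e-05,
        1.15520143e+00, -2.41162501e-03]), 'joint_velocities': array([ 0.00101175, -0.00147795, -0.00080309, -0.00102905,  0.00034162,
       -0.00057018]), 'effort': array([ 9.73922142e-04, -6.06356120e+01, -3.42819893e+01, -1.20267978e-04,
        3.95841314e-03, -4.79813070e-05]), 'eef_pos': array([0.16648975, 0.60197612, 0.23061931]), 'ee_rot': array([-7.34408015e-05,  1.34486142e-01,  9.90915270e-01, -6.32193257e-04]), 'force': array([ 0.17674495,  1.34436467, -0.2446837 ]), 'wrist_torque': array([-0.00039001,  0.01420226,  0.05492306]), 'gripper_force': 0.0, 'opening': 1.0016040993471629}
```

View pics/scene0.png

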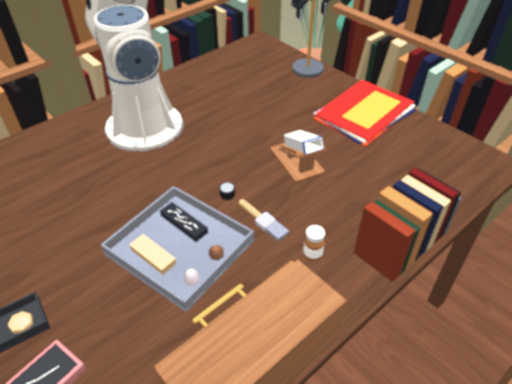

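View pics/side0.png

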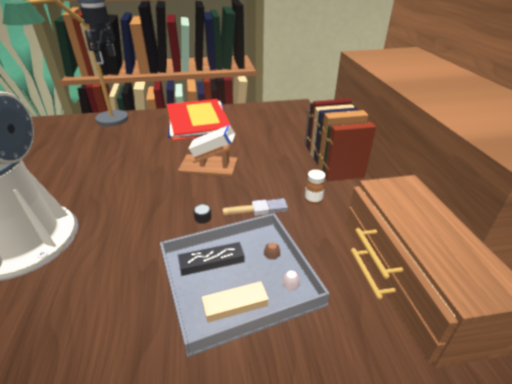

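The slab lies along x at the tray's robot-side/far corner, at scene (184,221) and side (211,258). The case's open blue end faces +x, at scene (320,145) and side (230,135). I'll enlarge these for corner pixels.

```bash
cat > h.py <<'E'
import numpy as np, cv2
from scipy.optimize import least_squares
def cam(ci):
    W=np.array(ci["world_to_cam"],float); K=[ci[k] for k in("fx","fy","cx","cy","k1")]; return W,K
def proj(c,p):
    W,(fx,fy,cx,cy,k)=c; q=np.atleast_2d(p)@W[:3,:3].T+W[:3,3]
    s=np.c_[q[:,0]/-q[:,2],-q[:,1]/-q[:,2]]; s=s*(1+k*(s**2).sum(1,keepdims=True))
    return np.c_[fx*s[:,0]+cx,fy*s[:,1]+cy]
def onplane(c,uv,z):
    return np.array([least_squares(lambda a:(proj(c,[a[0],a[1],z])[0]-m),[.4,.4]).x for m in np.atleast_2d(uv)])
def tri(cs,uvs):
    return least_squares(lambda p:np.concatenate([proj(c,p)[0]-m for c,m in zip(cs,uvs)]),[.45,.4,.1])
E
python3 - <<'E'
import cv2,numpy as np
a=cv2.imread("pics/scene0.png");b=cv2.imread("pics/side0.png")
def cr(i,x,y,w,h): return cv2.resize(i[y:y+h,x:x+w],(400,300),interpolation=cv2.INTER_CUBIC)
o=np.vstack([np.hstack([cr(a,150,195,80,60),cr(b,170,230,80,60)]),np.hstack([cr(a,262,122,80,60),cr(b,170,120,80,60)])])
cv2.imwrite("pics/crops.png",o)
E
```

```text
(no output)
```

View pics/crops.png

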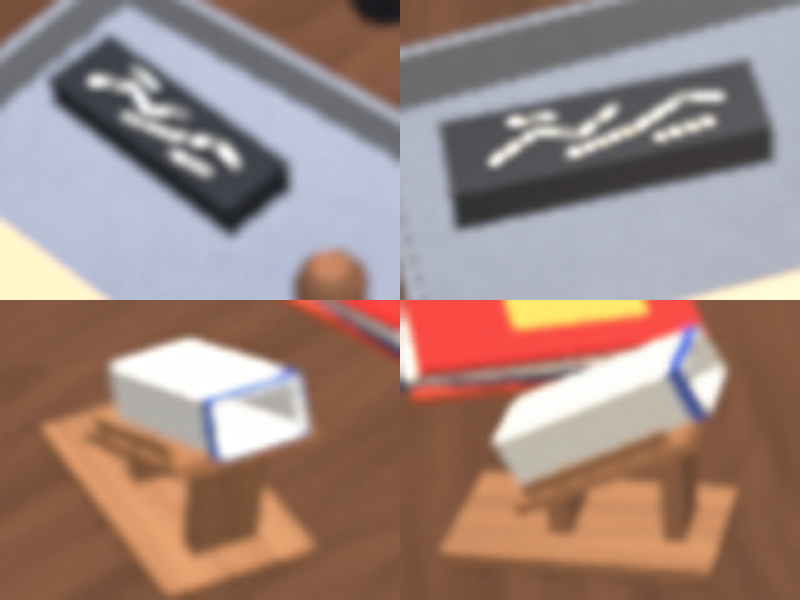

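The crops give the slab top corners at scene (160,211), (172,202), (208,229), (196,238), with matching side corners, plus the case's blue mouth corners in both views. Next I fit both poses.

```bash
cat > fit.py <<'E'
from h import *
from bench import camera_info, read_state
A=cam(camera_info("scene"));B=cam(camera_info("side"))
z=.028
s=[(160.4,211),(171.6,202.2),(208,228.6),(196.4,238)];t=[(181,268.6),(178,254.4),(239.6,242),(244.6,256)]
for c,m in((A,s),(B,t)):
    P=onplane(c,m,z);C=P.mean(0);ax=(P[2]+P[3]-P[0]-P[1]);print("slab",P.round(4).tolist(),C.round(4),np.degrees(np.arctan2(ax[1],ax[0])).round(2),np.linalg.norm(ax)/2,np.linalg.norm(P[1]-P[0]))
# case: corners tn tf bf bn at mouth ; tn tf bn closed
t=np.radians(26)
def pts(p,idx):
    x,y,z,w=p;out=[]
    e=np.array([np.cos(w)*np.cos(t),np.sin(w)*np.cos(t),np.sin(t)]);l=np.array([-np.sin(w),np.cos(w),0]);u=np.cross(e,l)
    if u[2]<0:u=-u
    return np.array([[x,y,z]+l*.0275*a+u*.0165*b+e*c for a,b,c in idx])
M=[(-1,1,0),(1,1,0),(1,-1,0),(-1,-1,0)];E=[(-1,1,-.132),(1,1,-.132),(-1,-1,-.132)]
sc=[(303,142.4),(321.6,136.4),(324.4,148.4),(306,154.2),(284,134.4),(300,129.6)]
sd=[(225,134.4),(229.6,125.6),(235.2,134),(230.6,143.6),(188.4,148),(194,139),(195,157.4)]
def f(p):return np.r_[(proj(A,pts(p,M+E[:2]))-sc).ravel(),(proj(B,pts(p,M+E))-sd).ravel()]
r=least_squares(f,[.45,.7,.118,0.1]);print("mouth",r.x.round(4),np.degrees(r.x[3]),abs(r.fun).max(),f(r.x).round(1))
for n,u,v,z in(("nod",(217,252),(272,250),.013),("qz",(191,276),(291,280),.015),("loupe",(227,191),(202,214),.015),("lime",(153,253),(235,301),.028),("jar",(314,242),(315,187),.04)):
    print(n,onplane(A,u,z).round(3),onplane(B,v,z).round(3))
# tray rim corners (top outer)
print("tray",onplane(A,[(174,188),(104,245),(185,302),(252,237)],.04).round(3).tolist())
print("traySide",onplane(B,[(161,241),(277,218),(327,293),(191,341)],.04).round(3).tolist())
E
python3 fit.py; python3 -c "
from bench import *
c=camera_info('wrist');print(c['fx'],c['k1']);import numpy as np;print(np.array(c['world_to_cam']).round(3))"
```

```text
slab [[0.3853, -0.1884], [0.3784, -0.1474], [0.5201, -0.1327], [0.5251, -0.1739]] [ 0.4522 -0.1606] 5.93 0.14156133227976153 0.041642739455776324
slab [[0.3834, -0.192], [0.3771, -0.1499], [0.5151, -0.1358], [0.5199, -0.1804]] [ 0.4489 -0.1645] 5.37 0.13787125728634256 0.04257103092862726
mouth [ 0.5412  0.2331  0.1146 -0.3224] -18.47145268472767 1.3915058758567511 [ 1.   0.2 -0.1  1.1 -1.4  0.4 -0.3 -0.3  0.3  0.6  0.5  0.8  0.6 -1.1
 -0.1 -0.5 -0.6  0.3  0.4 -0.8 -0.2 -0.1 -0.6  0.5 -1.1 -0.6]
nod [[ 0.585 -0.157]] [[ 0.586 -0.159]]
qz [[ 0.601 -0.249]] [[ 0.606 -0.252]]
loupe [[0.436 0.   ]] [[ 0.436 -0.005]]
lime [[ 0.491 -0.282]] [[ 0.484 -0.292]]
jar [[0.741 0.029]] [[0.745 0.026]]
tray [[0.348, -0.116], [0.398, -0.361], [0.664, -0.309], [0.625, -0.074]]
traySide [[0.341, -0.114], [0.614, -0.082], [0.659, -0.313], [0.401, -0.366]]
295.55348447946136 -0.07733857678744918
[[ 0.267  0.964 -0.001 -0.625]
 [-0.917  0.254 -0.306  0.038]
 [-0.295  0.083  0.952 -0.38 ]
 [ 0.     0.     0.     1.   ]]
```

```bash
R='x'; 
python3 -m creep '[[[-0.1,-0.1,0,0,70],[-0.2,-0.2,0,0,70],[-0.3,-0.3,0,0,70],[-0.4,-0.4,0,0,70],[-0.5,-0.5,0,0,70],[-0.6,-0.6,0,0,70],[-0.7,-0.7,0,0,70],[-0.75,-0.8,0,0,70],[-0.8,-0.9,0,0,70],[-0.84,-1,0,0,70]]]'
python3 -m creep '[[[-0.1,-0.1,0,0,70],[-0.2,-0.2,0,0,70],[-0.3,-0.3,0,0,70],[-0.4,-0.4,0,0,70],[-0.5,-0.5,0,0,70],[-0.6,-0.6,0,0,70],[-0.7,-0.7,0,0,70],[-0.75,-0.8,0,0,70],[-0.8,-0.9,0,0,70],[-0.84,-1,0,0,70]]]'
python3 -m creep '[[[-0.1,-0.1,0,0,70],[-0.2,-0.2,0,0,70],[-0.3,-0.3,0,0,70],[-0.4,-0.4,0,0,70],[-0.5,-0.5,0,0,70],[-0.6,-0.6,0,0,70],[-0.7,-0.7,0,0,70],[-0.75,-0.8,0,0,70],[-0.8,-0.9,0,0,70],[-0.84,-1,0,0,70]]]'
python3 -m creep '[[[-0.1,-0.1,0,0,70],[-0.2,-0.2,0,0,70],[-0.3,-0.3,0,0,70],[-0.4,-0.4,0,0,70],[-0.5,-0.5,0,0,70],[-0.6,-0.6,0,0,70],[-0.7,-0.7,0,0,70],[-0.75,-0.8,0,0,70],[-0.8,-0.9,0,0,70],[-0.84,-1,0,0,70]]]'
python3 - <<'E'
from bench import *; import numpy as np
s=read_state(); print(s["time"],s["eef_pos"],s["ee_rot"],s["joint_pos"])
from scipy.spatial.transform import Rotation as Ro
q=s["ee_rot"];R=Ro.from_quat([*q[1:],q[0]]).as_matrix()
print(R.T@(np.array([.480,-.16,.2])-s["eef_pos"])/.12)
E
```

```text
time: 1.35
eef_pos: [0.2318, 0.459, 0.2313]
ee_rot: [-0.0, 0.134, 0.991, 0.0]
force: [-0.6, -0.7, 0.2]
opening: 0.703
gripper_force: 0.0
time: 2.6
eef_pos: [0.2969, 0.3165, 0.2313]
ee_rot: [-0.0, 0.134, 0.991, -0.0]
force: [-0.2, 0.6, 0.5]
opening: 0.698
gripper_force: 0.0
time: 3.85
eef_pos: [0.362, 0.174, 0.2313]
ee_rot: [-0.0, 0.134, 0.991, 0.0]
force: [0.0, -1.1, -0.1]
opening: 0.699
gripper_force: 0.0
time: 5.1
eef_pos: [0.4272, 0.0315, 0.2313]
ee_rot: [-0.0, 0.134, 0.991, 0.0]
force: [0.4, 0.3, 0.4]
opening: 0.697
gripper_force: 0.0
5.1 [0.42717827 0.03150296 0.23128303] [-2.00493790e-05  1.34453395e-01  9.90919918e-01  1.32682344e-06] [ 7.01028477e-02  3.90111043e-02  2.03022380e+00  1.22496977e-05
  1.07239647e+00 -1.23097568e+00]
[-0.84951701 -1.42086543  0.26066181]
```

```bash
python3 -m creep '[[[-0.05,-0.1,0,0,70],[-0.1,-0.2,0,0,70],[-0.15,-0.3,0,0,70],[-0.2,-0.4,0,0,70],[-0.25,-0.5,0,0,70],[-0.3,-0.6,0,0,70],[-0.35,-0.7,0,0,70],[-0.4,-0.8,0,0,70],[-0.45,-0.9,0,0,70],[-0.5,-1,0,0,70]]]'
python3 -m creep '[[[-0.1,-0.1,0.05,-0.1,70],[-0.2,-0.2,0.1,-0.2,70],[-0.3,-0.3,0.15,-0.3,70],[-0.35,-0.42,0.26,-0.4,70],[-0.35,-0.42,0.26,-0.47,70],[-0.35,-0.42,0.26,-0.47,70],[-0.35,-0.42,0.26,-0.47,70],[-0.35,-0.42,0.26,-0.47,70],[-0.35,-0.42,0.26,-0.47,70],[-0.35,-0.42,0.26,-0.47,70]]]'
python3 - <<'E'
from bench import *; import cv2
ci=camera_info("wrist"); i=get_image("wrist"); cv2.imwrite("pics/w1.png",i[:,:,::-1])
import pickle; pickle.dump(ci,open("w1.pkl","wb"))
E
```

```text
time: 6.35
eef_pos: [0.4533, -0.1002, 0.2313]
ee_rot: [0.0, 0.134, 0.991, 0.0]
force: [0.5, 0.2, -0.2]
opening: 0.703
gripper_force: 0.0
time: 7.6
eef_pos: [0.4802, -0.1591, 0.2002]
ee_rot: [0.0, -0.05, 0.999, -0.0]
force: [-0.5, 0.4, 0.8]
opening: 0.7
gripper_force: 0.0
```

View pics/w1.png

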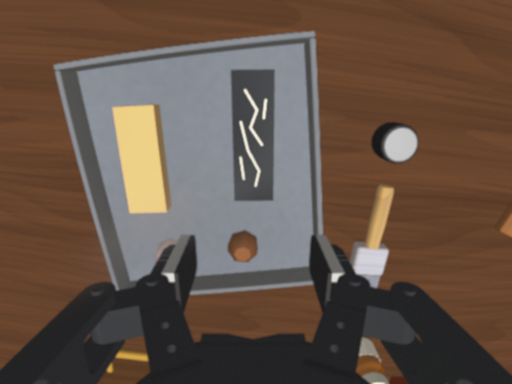

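The slab's top face spans (231,70), (274,70), (274,200), (235,201), and its axis is nearly vertical in the picture.

```bash
python3 - <<'E'
from h import *; import pickle
from bench import read_state
from scipy.spatial.transform import Rotation as Ro
c=cam(pickle.load(open("w1.pkl","rb")))
P=onplane(c,[(231,70),(274,70),(274,200),(235,201)],.028);C=P.mean(0);a=P[2]+P[3]-P[0]-P[1]
print(P.round(4).tolist(),C,np.linalg.norm(a)/2,np.linalg.norm(P[1]-P[0]),np.degrees(np.arctan2(a[1],a[0])))
u=a/np.linalg.norm(a);T=np.r_[C+.03*u,.004]
s=read_state();q=s["ee_rot"];R=Ro.from_quat([*q[1:],q[0]]).as_matrix()
print(R.T@(T-s["eef_pos"])/.12, np.degrees(np.arctan2(R[1,0],R[0,0])))
E
```

```text
[[0.3802, -0.1893], [0.376, -0.1464], [0.5137, -0.13], [0.5192, -0.1739]] [ 0.44727774 -0.15991002] 0.1392241370596951 0.0431249205030004 6.581163422326059
[0.02372472 0.02416078 1.63463353] -174.30720454874023
```

```bash
python3 -m creep '[[[0.02,0.02,0.1,-0.02,70],[0.02,0.02,0.2,-0.02,70],[0.02,0.02,0.35,-0.02,70],[0.02,0.02,0.5,-0.02,70],[0.02,0.02,0.6,-0.02,70],[0.02,0.02,0.7,-0.02,70],[0.02,0.02,0.8,-0.02,70],[0.02,0.02,0.9,-0.02,70],[0.02,0.02,1,-0.02,70],[0.02,0.02,1,-0.02,70]]]'
python3 -m creep '[[[0,0,0.1,0,70],[0,0,0.2,0,70],[0,0,0.3,0,70],[0,0,0.4,0,70],[0,0,0.5,0,70],[0,0,0.55,0,70],[0,0,0.58,0,70],[0,0,0.6,0,70],[0,0,0.62,0,70],[0,0,0.62,0,70]]]'
python3 -m creep '[[[0,0,0,0,60],[0,0,0,0,45],[0,0,0,0,20],[0,0,0,0,20],[0,0,0,0,20],[0,0,0,0,20],[0,0,0,0,20],[0,0,0,0,20],[0,0,0,0,20],[0,0,0,0,20]]]'
```

```text
time: 8.9
eef_pos: [0.4769, -0.1568, 0.0791]
ee_rot: [-0.001, -0.057, 0.998, 0.0]
force: [-0.4, -0.2, 0.4]
opening: 0.701
gripper_force: 0.0
time: 10.15
eef_pos: [0.4776, -0.157, 0.0057]
ee_rot: [0.0, -0.057, 0.998, -0.0]
force: [-0.7, -0.0, 0.3]
opening: 0.702
gripper_force: 0.0
time: 11.4
eef_pos: [0.4779, -0.1573, 0.0063]
ee_rot: [0.0, -0.058, 0.998, -0.0]
force: [-1.3, -0.7, 5.6]
opening: 0.502
gripper_force: 61.9
```

```bash
python3 -m creep '[[[0,0,-0.05,0,20],[0,0,-0.1,0,20],[0,0,-0.2,0,20],[0,0,-0.3,0,20],[0,0,-0.45,0,20],[0,0,-0.6,0,20],[0,0,-0.75,0,20],[0,0,-0.9,0,20],[0,0,-1,0,20],[0,0,-1,0,20]]]'
python3 - <<'E'
from bench import *; import cv2,numpy as np
i=get_image("side")[:,:,::-1];w=get_image("wrist")[:,:,::-1]
o=np.hstack([cv2.resize(i[160:310,130:330],(400,300),interpolation=2),cv2.resize(w,(400,300))]);cv2.imwrite("pics/l.png",o)
E
```

```text
time: 12.65
eef_pos: [0.4781, -0.1572, 0.1267]
ee_rot: [0.001, -0.057, 0.998, -0.0]
force: [0.3, -0.6, -5.1]
opening: 0.501
gripper_force: 61.8
```

View pics/l.png

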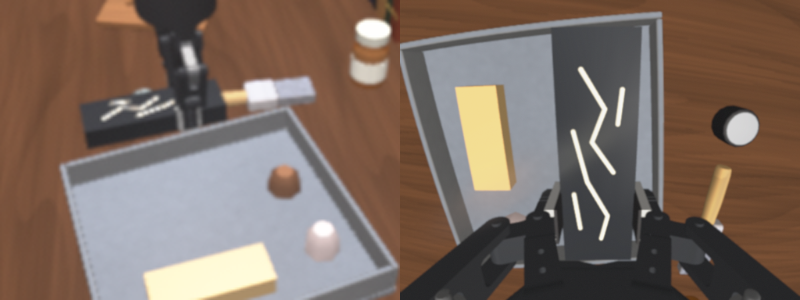

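The slab is held level about 30 mm outboard of its centre. Now I'll carry it to just beyond the closed end of the case and lay its trailing end on the sloping case top. That should tip it to 26° in the pads.

```bash
python3 -m creep '[[[0,0.05,0,0,20],[0,0.12,0,0,20],[0,0.22,0,0,20],[0,0.32,0,0,20],[0.05,0.44,0,0,20],[0.05,0.56,0,0,20],[0.05,0.68,0,0,20],[0.05,0.8,0,0,20],[0.05,0.9,0,0,20],[0.05,1,0,0,20]]]'
python3 -m creep '[[[0,0.1,0,0,20],[0,0.2,0,0,20],[0,0.3,0,0,20],[0,0.4,0,0,20],[0.05,0.5,0,0,20],[0.05,0.6,0,0,20],[0.05,0.7,0,0,20],[0.05,0.8,0,0,20],[0.05,0.9,0,0,20],[0.05,1,0,0,20]]]'
python3 -m creep '[[[0,0.1,0,0.06,20],[0,0.2,0,0.12,20],[0,0.3,0,0.18,20],[0,0.4,0,0.24,20],[0.05,0.5,0,0.3,20],[0.05,0.6,0,0.36,20],[0.05,0.7,0,0.42,20],[0.05,0.8,0,0.48,20],[0.05,0.85,0,0.52,20],[0.05,0.9,0,0.557,20]]]'
python3 - <<'E'
from bench import *; import numpy as np
s=read_state(); print(s["time"],s["eef_pos"],s["joint_pos"].round(2))
from scipy.spatial.transform import Rotation as Ro
q=s["ee_rot"];R=Ro.from_quat([*q[1:],q[0]]).as_matrix();print(np.degrees(np.arctan2(R[1,0],R[0,0])))
print(R.T@(np.array([.4035,.279,.065])-s["eef_pos"])/.12)
E
```

```text
time: 14.0
eef_pos: [0.4578, -0.0377, 0.1257]
ee_rot: [0.0, -0.058, 0.998, -0.0]
force: [-0.3, 0.1, -4.8]
opening: 0.502
gripper_force: 61.7
time: 15.25
eef_pos: [0.438, 0.0809, 0.1257]
ee_rot: [0.0, -0.058, 0.998, -0.0]
force: [-0.1, -0.5, -4.2]
opening: 0.503
gripper_force: 61.7
time: 16.5
eef_pos: [0.4195, 0.1873, 0.1256]
ee_rot: [-0.0, 0.161, 0.987, -0.0]
force: [-0.1, 0.2, -4.6]
opening: 0.502
gripper_force: 61.7
16.5 [0.41948869 0.18730046 0.12561995] [ 0.42  0.24  2.07 -0.    0.83 -0.83]
161.4860548602914
[0.36895434 0.68240245 0.50506439]
```

```bash
python3 -m creep '[[[0.04,0.07,0,0,20],[0.08,0.15,0,0,20],[0.12,0.23,0,0,20],[0.16,0.31,0,0,20],[0.2,0.39,0,0,20],[0.25,0.47,0,0,20],[0.3,0.54,0,0,20],[0.34,0.61,0,0,20],[0.37,0.66,0,0,20],[0.37,0.68,0,0,20]]]'
python3 - <<'E'
from bench import *; import cv2,numpy as np,pickle
pickle.dump(camera_info("wrist"),open("w2.pkl","wb"))
w=get_image("wrist")[:,:,::-1];i=get_image("side")[:,:,::-1];c=get_image("scene")[:,:,::-1]
cr=lambda m,x,y:cv2.resize(m[y:y+75,x:x+100],(400,300),interpolation=2)
o=np.vstack([np.hstack([cr(i,140,90),cr(c,240,100)]),np.hstack([cv2.resize(w,(400,300)),cv2.resize(w[200:380,156:356],(400,300))])]);cv2.imwrite("pics/p.png",o)
E
```

```text
time: 17.75
eef_pos: [0.4033, 0.2785, 0.1257]
ee_rot: [0.0, 0.16, 0.987, -0.0]
force: [0.9, 0.1, -4.7]
opening: 0.505
gripper_force: 61.7
```

View pics/p.png

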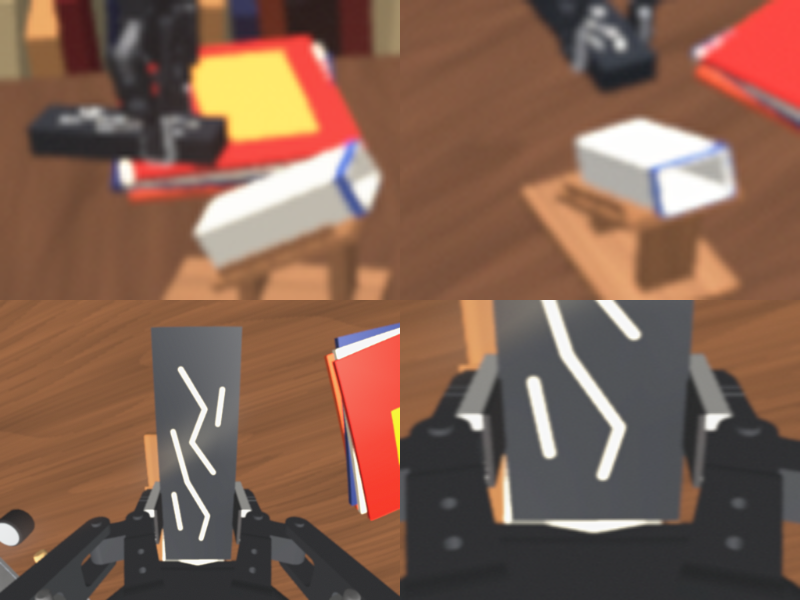

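```bash
python3 -m creep '[[[0,0,0.04,0,20],[0,0,0.08,0,20],[0,0,0.12,0,20],[0,0,0.16,0,20],[0,0,0.2,0,20],[0,0,0.24,0,20],[0,0,0.28,0,20],[0,0,0.31,0,20],[0,0,0.34,0,20],[0,0,0.36,0,20]]]'
python3 -m creep '[[[0,0,0.01,0,20],[0,0,0.02,0,20],[0,0,0.03,0,20],[0,0,0.035,0,20],[0,0,0.04,0,20],[0,0,0.045,0,20],[0,0,0.05,0,20],[0,0,0.05,0,20],[0,0,0.05,0,20],[0,0,0.05,0,20]]]'
```

```text
time: 19.15
eef_pos: [0.4034, 0.2783, 0.0828]
ee_rot: [-0.0, 0.161, 0.987, 0.0]
force: [-6.3, -0.6, 13.5]
opening: 0.505
gripper_force: 63.8
time: 20.4
eef_pos: [0.4021, 0.2788, 0.0772]
ee_rot: [-0.001, 0.161, 0.987, 0.0]
force: [-12.7, 4.5, 11.6]
opening: 0.499
gripper_force: 65.1
```

```bash
python3 -m creep '[[[0,0,0.01,0,20],[0,0,0.02,0,20],[0,0,0.03,0,20],[0,0,0.04,0,20],[0,0,0.045,0,20],[0,0,0.05,0,20],[0,0,0.055,0,20],[0,0,0.06,0,20],[0,0,0.06,0,20],[0,0,0.06,0,20]]]'
python3 - <<'E'
from bench import *; import cv2,numpy as np,pickle
i=get_image("side")[:,:,::-1];c=get_image("scene")[:,:,::-1]
cr=lambda m,x,y:cv2.resize(m[y:y+75,x:x+100],(400,300),interpolation=2)
cv2.imwrite("pics/q.png",np.hstack([cr(i,140,110),cr(c,240,90)]))
E
```

```text
time: 21.65
eef_pos: [0.4015, 0.2789, 0.0699]
ee_rot: [-0.002, 0.161, 0.987, 0.0]
force: [-14.3, 7.0, 11.0]
opening: 0.5
gripper_force: 67.7
```

View pics/q.png

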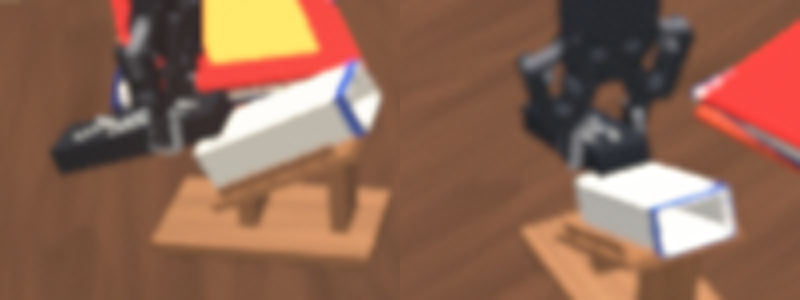

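The slab is tipping on the case top, around 16° so far (side crop: end (60,165), heel (225,110), case edge steeper). I'll keep lowering it.

```bash
python3 -m creep '[[[0,0,0.01,0,20],[0,0,0.015,0,20],[0,0,0.02,0,20],[0,0,0.025,0,20],[0,0,0.03,0,20],[0,0,0.035,0,20],[0,0,0.04,0,20],[0,0,0.04,0,20],[0,0,0.04,0,20],[0,0,0.04,0,20]]]'
python3 -m creep '[[[0,0,0.005,0,20],[0,0,0.01,0,20],[0,0,0.015,0,20],[0,0,0.02,0,20],[0,0,0.02,0,20],[0,0,0.02,0,20],[0,0,0.02,0,20],[0,0,0.02,0,20],[0,0,0.02,0,20],[0,0,0.02,0,20]]]'
```

```text
time: 23.0
eef_pos: [0.4016, 0.2788, 0.0651]
ee_rot: [-0.001, 0.161, 0.987, 0.0]
force: [-14.8, 6.3, 12.9]
opening: 0.501
gripper_force: 70.1
time: 24.25
eef_pos: [0.4017, 0.2788, 0.0635]
ee_rot: [-0.001, 0.161, 0.987, 0.0]
force: [-17.9, 3.8, 24.5]
opening: 0.504
gripper_force: 72.7
```

```bash
python3 -m creep '[[[0,0,-0.05,0,20],[0,0,-0.12,0,20],[0,0,-0.22,0,20],[0,0,-0.34,0,20],[0,0,-0.46,0,20],[0,0,-0.58,0,20],[0,0,-0.7,0,20],[0,0,-0.82,0,20],[0,0,-0.92,0,20],[0,0,-1,0,20]]]'
python3 -m creep '[[[-0.1,0,-0.1,0,20],[-0.2,0,-0.16,0,20],[-0.3,0,-0.16,0,20],[-0.4,0,-0.16,0,20],[-0.5,0,-0.16,0,20],[-0.6,0,-0.16,0,20],[-0.7,0,-0.16,0,20],[-0.8,0,-0.16,0,20],[-0.9,0,-0.16,0,20],[-1,0,-0.16,0,20]]]'
python3 -m creep '[[[-0.1,0,0,0,20],[-0.22,0,0,0,20],[-0.34,0,0,0,20],[-0.46,0,0,0,20],[-0.58,0,0,0,20],[-0.7,0,0,0,20],[-0.82,0,0,0,20],[-0.94,0,0,0,20],[-1,0,0,0,20],[-1,0,0,0,20]]]'
python3 - <<'E'
from bench import *; import cv2,numpy as np,pickle
pickle.dump(camera_info("wrist"),open("w3.pkl","wb"));s=read_state();pickle.dump(s,open("s3.pkl","wb"))
w=get_image("wrist")[:,:,::-1];i=get_image("side")[:,:,::-1];c=get_image("scene")[:,:,::-1]
for n,m in zip("wic",(w,i,c)):cv2.imwrite(f"pics/r_{n}.png",m)
cr=lambda m,x,y:cv2.resize(m[y:y+75,x:x+100],(400,300),interpolation=2)
o=np.vstack([np.hstack([cr(i,190,70),cr(c,270,90)]),np.hstack([cv2.resize(w,(400,300)),cv2.resize(w[30:210,136:376],(400,300),interpolation=2)])]);cv2.imwrite("pics/r.png",o)
E
```

```text
time: 25.5
eef_pos: [0.4035, 0.2781, 0.1829]
ee_rot: [0.0, 0.161, 0.987, 0.0]
force: [-0.1, -0.2, -4.4]
opening: 0.496
gripper_force: 68.6
time: 26.75
eef_pos: [0.518, 0.2398, 0.2013]
ee_rot: [-0.0, 0.161, 0.987, 0.0]
force: [0.1, -0.2, -6.1]
opening: 0.507
gripper_force: 68.7
time: 28.0
eef_pos: [0.6314, 0.2019, 0.2011]
ee_rot: [-0.0, 0.161, 0.987, -0.0]
force: [0.2, -0.5, -4.4]
opening: 0.5
gripper_force: 68.7
```

View pics/r.png

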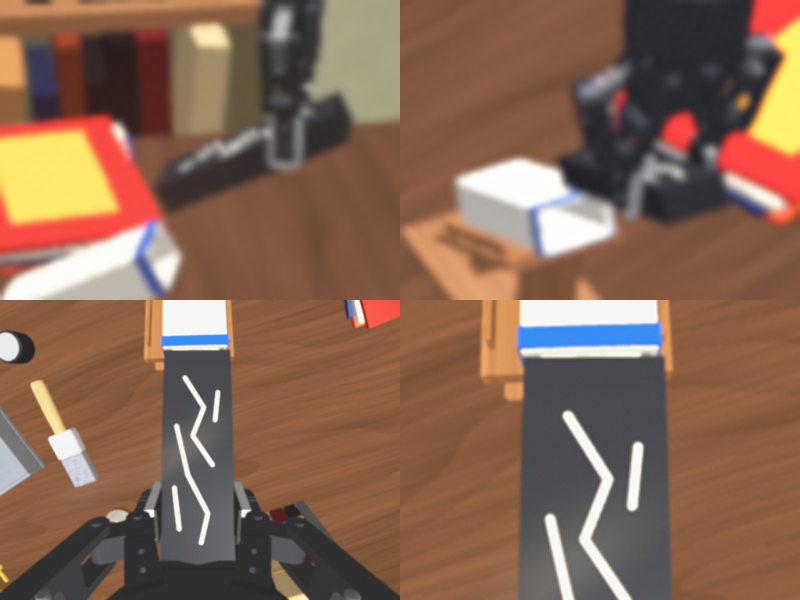

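The wrist view shows the slab (leading edge at wrist about (210–294, 64)) and the case's blue band (208–293, 44–58), nearly in line. I'll take subpixel edges to get the sideways offset, the yaw and the pitch.

```bash
cat > edges.py <<'E'
import sys
from h import *; import pickle
from scipy.spatial.transform import Rotation as Ro
def run(png,pk,sk,slabrows,caserows,pl=(200,302)):
    im=cv2.imread(png).astype(float); ci=pickle.load(open(pk,"rb")); s=pickle.load(open(sk,"rb"))
    fx,fy,cx,cy,k=[ci[n] for n in("fx","fy","cx","cy","k1")]
    q=s["ee_rot"];R=Ro.from_quat([*q[1:],q[0]]).as_matrix();W=np.array(ci["world_to_cam"])
    Rt=W[:3,:3]@R; C=R.T@(-W[:3,:3].T@W[:3,3]-s["eef_pos"]); print("cam in tool",C.round(4),"tool y in cam",Rt[:,1].round(3))
    def edge(row,ch,l,r):
        a=cv2.GaussianBlur(im[row-1:row+2].mean(0)[None],(3,1),0)[0] @ np.array(ch); g=np.gradient(a)
        o=[]
        for lo,hi,sg in((l-12,l+12,1),(r-12,r+12,-1)):
            m=int(lo+np.argmax(sg*g[lo:hi])); y=sg*g[m-1:m+2]; d=(y[0]-y[2])/(2*(y[0]-2*y[1]+y[2])) if (y[0]-2*y[1]+y[2]) else 0
            o.append(m+d)
        return o
    def pt(u,v):
        p=np.array([[[u,v]]]);x=cv2.undistortPoints(p,np.array([[fx,0,cx],[0,fy,cy],[0,0,1.]]),np.array([k,0,0,0.]))[0,0]; return np.array([x[0],-x[1],-1])@Rt
    for nm,rows,ch,wd,l,r in(("slab",slabrows,(0,0,-1),.044,*pl),("case",caserows,(1,0,0),.055,208,293)):
        X=[]
        for v in rows:
            a,b=edge(v,ch,l,r);A,B=pt(a,v),pt(b,v);t=wd/(B[1]-A[1]*B[0]/A[0]*0-A[1]); m=C+t*(A+B)/2;X.append(m);print(nm,v,round(a,1),round(b,1),(m*1e3).round(1))
        X=np.array(X); 
        if len(X)>2:
            cx_=np.polyfit(X[:,0],X[:,1],1);cz=np.polyfit(X[:,0],X[:,2],1);print(nm,"yaw deg",np.degrees(np.arctan(cx_[0])),"pitch",np.degrees(np.arctan(cz[0])),"y,z at mean x",X.mean(0)*1e3)
E
python3 - <<'E'
from edges import run
run("pics/r_w.png","w3.pkl","s3.pkl",range(70,150,8),(32,36,40,43,46,50,54,57))
E
```

```text
cam in tool [ 0.0798  0.0009 -0.1426] tool y in cam [ 1.     0.001 -0.   ]
slab 70 209.6 294.3 [91.9  0.6 20.2]
slab 78 209.6 294.7 [87.8  0.8 18.5]
slab 86 209.7 295.0 [83.8  0.8 16.9]
slab 94 209.0 295.2 [79.8  0.7 14.4]
slab 102 208.8 295.5 [75.8  0.7 12.2]
slab 110 208.6 295.9 [72.   0.8 10.2]
slab 118 208.3 296.1 [68.2  0.7  8.3]
slab 126 208.2 296.3 [64.3  0.8  6.8]
slab 134 208.0 296.5 [60.6  0.8  4.9]
slab 142 207.7 296.8 [56.9  0.8  2.8]
slab yaw deg -0.10501274510456145 pitch 26.727601209956948 y,z at mean x [74.09978017  0.7536671  11.5120263 ]
case 32 207.7 289.8 [120.2  -1.6  73.4]
case 36 207.6 289.9 [117.5  -1.6  72.2]
case 40 207.6 290.2 [114.7  -1.5  70.7]
case 43 207.4 291.8 [112.1  -0.9  65.8]
case 46 205.7 292.7 [109.3  -1.1  59.1]
case 50 205.4 292.9 [106.6  -1.2  57.4]
case 54 205.4 293.0 [104.2  -1.1  56.5]
case 57 205.4 292.5 [102.4  -1.3  57.2]
case yaw deg -1.3197752001149163 pitch 47.847781573736604 y,z at mean x [110.87391117  -1.28548344  64.0387276 ]
```

```bash
python3 - <<'E'
from edges import run
run("pics/r_w.png","w3.pkl","s3.pkl",(70,100,130),range(4,42,3))
E
```

```text
cam in tool [ 0.0798  0.0009 -0.1426] tool y in cam [ 1.     0.001 -0.   ]
slab 70 209.6 294.3 [91.9  0.6 20.2]
slab 100 208.9 295.5 [76.8  0.8 12.7]
slab 130 208.1 296.5 [62.5  0.8  5.6]
slab yaw deg -0.3042901866393548 pitch 26.51239496760995 y,z at mean x [77.05519519  0.73670942 12.8425404 ]
case 4 208.0 288.1 [140.1  -2.1  82.8]
case 7 208.0 288.3 [137.9  -2.   81.9]
case 10 207.9 288.4 [135.8  -2.   81. ]
case 13 207.9 288.6 [133.6  -1.9  79.8]
case 16 207.9 288.8 [131.5  -1.9  78.8]
case 19 207.8 289.0 [129.3  -1.8  77.8]
case 22 207.8 289.2 [127.2  -1.8  76.7]
case 25 207.8 289.4 [125.1  -1.7  75.6]
case 28 207.7 289.5 [123.   -1.7  74.7]
case 31 207.7 289.7 [120.9  -1.6  73.7]
case 34 207.7 289.9 [118.8  -1.6  72.7]
case 37 207.6 290.0 [116.8  -1.5  71.8]
case 40 207.6 290.2 [114.7  -1.5  70.7]
case yaw deg -1.4336660763720077 pitch 25.647626768030534 y,z at mean x [127.27680441  -1.77817661  76.77518666]
```

```bash
python3 -m creep '[[[0,0,0.04,-0.01,20],[0,0,0.08,-0.02,20],[0,0,0.13,-0.028,20],[0,0,0.18,-0.028,20],[0,0.003,0.23,-0.028,20],[0,0.003,0.28,-0.028,20],[0,0.003,0.32,-0.028,20],[0,0.003,0.35,-0.028,20],[0,0.003,0.375,-0.028,20],[0,0.003,0.375,-0.028,20]]]'
python3 - <<'E'
from bench import *; import cv2,numpy as np,pickle
pickle.dump(camera_info("wrist"),open("w4.pkl","wb"));s=read_state();pickle.dump(s,open("s4.pkl","wb"))
w=get_image("wrist")[:,:,::-1];i=get_image("side")[:,:,::-1]
for n,m in zip("wi",(w,i)):cv2.imwrite(f"pics/t_{n}.png",m)
o=np.hstack([cv2.resize(i[100:175,190:290],(400,300),interpolation=2),cv2.resize(w[20:140,176:336],(400,300),interpolation=2)]);cv2.imwrite("pics/t.png",o)
E
```

```text
time: 29.4
eef_pos: [0.6311, 0.2024, 0.1561]
ee_rot: [-0.0, 0.15, 0.989, -0.0]
force: [-0.0, 0.1, -4.6]
opening: 0.503
gripper_force: 68.6
```

View pics/t.png

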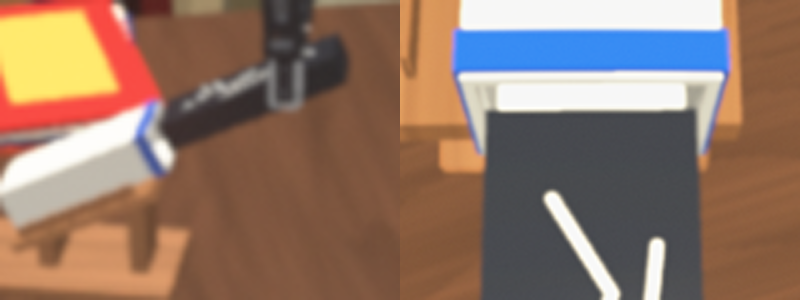

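The slab's leading edge (crop 487–695, y 110) sits centred under the blue band (453–729), just outside the mouth. Checking numerically.

```bash
python3 - <<'E'
from edges import run
run("pics/t_w.png","w4.pkl","s4.pkl",range(70,140,8),[22,24,26,28,35,38,41,44,47])
E
```

```text
cam in tool [ 0.0797  0.0009 -0.1426] tool y in cam [ 1.     0.001 -0.   ]
slab 70 209.9 294.3 [91.9  0.7 20.7]
slab 78 210.0 294.2 [87.9  0.7 20.3]
slab 86 209.6 294.8 [83.8  0.8 17.2]
slab 94 209.0 295.3 [79.8  0.7 14.2]
slab 102 208.7 295.6 [75.8  0.8 12. ]
slab 110 208.6 295.9 [72.   0.8 10.2]
slab 118 208.2 296.1 [68.2  0.7  8.2]
slab 126 208.2 296.1 [64.3  0.7  6.9]
slab 134 208.0 296.5 [60.6  0.8  5. ]
slab yaw deg -0.09350191931809099 pitch 28.04356985697178 y,z at mean x [76.00878533  0.75184117 12.73544534]
case 22 199.8 304.1 [116.8   0.7  28.3]
case 24 199.6 304.2 [115.7   0.6  27.6]
case 26 199.4 304.2 [114.6   0.6  27.2]
case 28 199.4 304.4 [113.5   0.6  26.6]
case 35 196.3 303.4 [109.3  -0.4  22.4]
case 38 196.2 303.4 [107.8  -0.4  21.9]
case 41 196.1 303.4 [106.2  -0.5  21.4]Traceback (most recent call last):
  File "<stdin>", line 2, in <module>
  File "edges.py", line 21, in run
    a,b=edge(v,ch,l,r);A,B=pt(a,v),pt(b,v);t=wd/(B[1]-A[1]*B[0]/A[0]*0-A[1]); m=C+t*(A+B)/2;X.append(m);print(nm,v,round(a,1),round(b,1),(m*1e3).round(1))
                                   ~~^^^^^
  File "edges.py", line 17, in pt
    p=np.array([[[u,v]]]);x=cv2.undistortPoints(p,np.array([[fx,0,cx],[0,fy,cy],[0,0,1.]]),np.array([k,0,0,0.]))[0,0]; return np.array([x[0],-x[1],-1])@Rt
                            ~~~~~~~~~~~~~~~~~~~^^^^^^^^^^^^^^^^^^^^^^^^^^^^^^^^^^^^^^^^^^^^^^^^^^^^^^^^^^^^^^^^^
cv2.error: OpenCV(4.12.0) /io/opencv/modules/calib3d/src/undistort.dispatch.cpp:538: error: (-215:Assertion failed) npoints >= 0 && src.isContinuous() && (depth == CV_32F || depth == CV_64F) in function 'undistortPoints'
```

```bash
python3 -m creep '[[[0,0,0.01,0,20],[0,0,0.023,0,20],[0.01,0,0.028,0,20],[0.02,0,0.033,0,20],[0.03,0,0.038,0,20],[0.04,0,0.043,0,20],[0.05,0,0.047,0,20],[0.06,0,0.052,0,20],[0.06,0,0.052,0,20],[0.06,0,0.052,0,20]]]'
python3 - <<'E'
from bench import *; import cv2,numpy as np,pickle
pickle.dump(camera_info("wrist"),open("w5.pkl","wb"));s=read_state();pickle.dump(s,open("s5.pkl","wb"))
w=get_image("wrist")[:,:,::-1];i=get_image("side")[:,:,::-1]
for n,m in zip("wi",(w,i)):cv2.imwrite(f"pics/u_{n}.png",m)
o=np.hstack([cv2.resize(i[100:175,190:290],(400,300),interpolation=2),cv2.resize(w[20:110,196:316],(400,300),interpolation=2)]);cv2.imwrite("pics/u.png",o)
print(s["force"],s["wrist_torque"])
E
```

```text
time: 30.75
eef_pos: [0.6262, 0.2041, 0.1512]
ee_rot: [0.002, 0.149, 0.989, 0.0]
force: [5.6, -3.1, -0.6]
opening: 0.5
gripper_force: 69.1
[ 5.60665278 -3.10672615 -0.5569279 ] [-0.61131524 -0.86744856  0.14653549]
```

View pics/u.png

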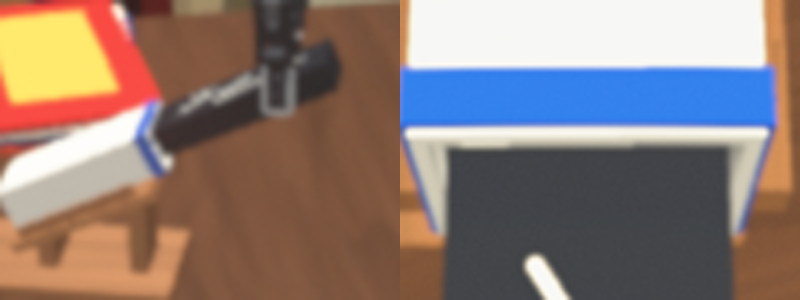

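The slab is centred sideways (rim gaps of 40 px on both sides of the crop). It meets the rim with about 7 N along the bore, so I'll use the wrist moment to tell whether the top or bottom lip is touching.

```bash
python3 - <<'E'
import pickle,numpy as np
from scipy.spatial.transform import Rotation as Ro
S=[pickle.load(open(f"s{k}.pkl","rb")) for k in(3,4,5)]
for s in S:
    q=s["ee_rot"];R=Ro.from_quat([*q[1:],q[0]]).as_matrix()
    print("tool F",(R.T@s["force"]).round(2),"tool T",(R.T@s["wrist_torque"]).round(3),s["eef_pos"].round(4))
E
```

```text
tool F [-0.33 -0.45  4.43] tool T [-0.024 -0.11  -0.02 ] [0.6314 0.2019 0.2011]
tool F [0.09 0.13 4.62] tool T [ 0.009 -0.114 -0.085] [0.6311 0.2024 0.1561]
tool F [-6.27 -1.31  0.58] tool T [ 0.327 -1.009 -0.149] [0.6262 0.2041 0.1512]
```

```bash
python3 -m creep '[[[-0.03,0,-0.015,0,20],[-0.03,0,-0.015,0,20],[-0.03,0,0.002,0,20],[-0.03,0,0.002,0,20],[-0.02,0,0.007,0,20],[-0.01,0,0.012,0,20],[0,0,0.017,0,20],[0.01,0,0.022,0,20],[0.015,0,0.024,0,20],[0.015,0,0.024,0,20]]]'
```

```text
time: 32.1
eef_pos: [0.6226, 0.2051, 0.1472]
ee_rot: [0.0, 0.15, 0.989, -0.0]
force: [-0.2, -0.2, -4.7]
opening: 0.5
gripper_force: 68.7
```

The slab entered freely after lowering 2 mm. I'll advance along the bore.

```bash
python3 -m creep '[[[0.01,0,0.005,0,20],[0.02,0,0.01,0,20],[0.03,0,0.015,0,20],[0.04,0,0.0195,0,20],[0.05,0,0.0245,0,20],[0.06,0,0.029,0,20],[0.07,0,0.034,0,20],[0.08,0,0.039,0,20],[0.09,0,0.044,0,20],[0.09,0,0.044,0,20]]]'
```

```text
time: 33.35
eef_pos: [0.6121, 0.2083, 0.1418]
ee_rot: [-0.0, 0.15, 0.989, -0.0]
force: [-0.2, -0.3, -4.2]
opening: 0.502
gripper_force: 68.7
```

```bash
python3 -m creep '[[[0.015,0,0.007,0,20],[0.03,0,0.0145,0,20],[0.045,0,0.022,0,20],[0.06,0,0.029,0,20],[0.075,0,0.0365,0,20],[0.09,0,0.044,0,20],[0.105,0,0.051,0,20],[0.12,0,0.0585,0,20],[0.135,0,0.066,0,20],[0.135,0,0.066,0,20]]]'
```

```text
time: 34.6
eef_pos: [0.5966, 0.2131, 0.1339]
ee_rot: [-0.0, 0.15, 0.989, -0.0]
force: [-0.1, -0.6, -4.1]
opening: 0.503
gripper_force: 68.7
```

```bash
python3 -m creep '[[[0.015,0,0.007,0,20],[0.03,0,0.0145,0,20],[0.045,0,0.022,0,20],[0.06,0,0.029,0,20],[0.075,0,0.0365,0,20],[0.09,0,0.044,0,20],[0.105,0,0.051,0,20],[0.12,0,0.0585,0,20],[0.135,0,0.066,0,20],[0.15,0,0.073,0,20]]]'
```

```text
time: 35.85
eef_pos: [0.5795, 0.2184, 0.1251]
ee_rot: [0.0, 0.15, 0.989, 0.0]
force: [0.1, 0.1, -4.3]
opening: 0.5
gripper_force: 68.7
```

```bash
python3 -m creep '[[[0.015,0,0.007,0,20],[0.03,0,0.0145,0,20],[0.045,0,0.022,0,20],[0.06,0,0.029,0,20],[0.075,0,0.0365,0,20],[0.09,0,0.044,0,20],[0.105,0,0.051,0,20],[0.12,0,0.0585,0,20],[0.135,0,0.066,0,20],[0.14,0,0.068,0,20]]]'
```

```text
time: 37.1
eef_pos: [0.5634, 0.2234, 0.117]
ee_rot: [-0.0, 0.15, 0.989, -0.0]
force: [-0.2, -0.0, -5.0]
opening: 0.494
gripper_force: 68.7
```

```bash
python3 -m creep '[[[0,0,0,0,55],[0,0,0,0,60],[0,0,0,0,65],[0,0,0,0,65],[0,0,-0.05,0,65],[0,0,-0.15,0,65],[0,0,-0.25,0,65],[0,0,-0.35,0,65],[0,0,-0.45,0,65],[0,0,-0.55,0,65]]]'
python3 -m creep '[[[-0.08,0,0,0,65],[-0.16,0,0,0,65],[-0.24,0,0,0,40],[-0.32,0,0,0,20],[-0.4,0,0,0,0],[-0.48,0,0,0,0],[-0.56,0,0,0,0],[-0.62,0,0,0,0],[-0.66,0,0,0,0],[-0.66,0,0,0,0]]]'
python3 - <<'E'
from bench import *; import cv2,pickle
pickle.dump(camera_info("wrist"),open("w6.pkl","wb"));s=read_state();pickle.dump(s,open("s6.pkl","wb"))
w=get_image("wrist");cv2.imwrite("pics/v_w.png",w[:,:,::-1]);i=get_image("side");cv2.imwrite("pics/v_i.png",i[:,:,::-1])
# wrist: column profile in the middle (tool y~0): brightness per row
for c in(225,256,280): print(c,w[0:384:8,c].mean(1).astype(int).tolist())
E
```

```text
time: 38.35
eef_pos: [0.5636, 0.2234, 0.184]
ee_rot: [0.0, 0.15, 0.989, 0.0]
force: [-0.5, -0.3, -0.1]
opening: 0.651
gripper_force: 0.0
time: 39.6
eef_pos: [0.6394, 0.1998, 0.183]
ee_rot: [-0.0, 0.15, 0.989, -0.0]
force: [0.1, 0.2, 0.5]
opening: 0.001
gripper_force: 0.0
225 [247, 247, 247, 249, 150, 234, 78, 78, 77, 77, 78, 78, 78, 78, 80, 80, 81, 80, 81, 57, 103, 108, 104, 106, 103, 104, 103, 109, 102, 101, 97, 75, 62, 50, 49, 49, 48, 50, 50, 50, 49, 49, 51, 50, 49, 50, 50, 58]
256 [247, 247, 247, 249, 150, 236, 77, 77, 78, 79, 248, 96, 77, 121, 249, 248, 82, 81, 83, 59, 105, 109, 101, 100, 107, 99, 104, 99, 101, 116, 112, 100, 91, 91, 196, 89, 88, 87, 88, 48, 90, 44, 46, 45, 50, 50, 50, 50]
280 [247, 247, 247, 249, 150, 233, 77, 77, 77, 78, 79, 77, 78, 79, 80, 80, 82, 83, 83, 59, 108, 106, 96, 106, 105, 102, 98, 98, 98, 96, 101, 73, 61, 50, 50, 50, 49, 51, 50, 49, 50, 50, 50, 51, 50, 50, 46, 52]
```

```bash
python3 - <<'E'
from h import *; import pickle
from scipy.spatial.transform import Rotation as Ro
im=cv2.imread("pics/v_w.png").astype(float).mean(2); ci=pickle.load(open("w6.pkl","rb")); c=cam(ci); s=pickle.load(open("s6.pkl","rb"))
g=im[40:170,[225,280]].mean(1).round().astype(int); print("rows 140-165",g[100:126].tolist()," rows 40-50",g[:10].tolist())
q=s["ee_rot"];R=Ro.from_quat([*q[1:],q[0]]).as_matrix()
for x in(.045,.05,.055,.06,.07):
    z=.028+(x-.049)*.4877
    print(x,proj(c,s["eef_pos"]+R@np.array([x,0,z]))[0].round(1))
E
```

```text
rows 140-165 [82, 83, 82, 82, 83, 83, 82, 76, 66, 60, 58, 59, 58, 58, 60, 61, 71, 88, 102, 106, 106, 106, 107, 106, 105, 104]  rows 40-50 [234, 248, 244, 227, 187, 126, 83, 77, 78, 78]
0.045 [250.9 156.1]
0.05 [250.9 146.8]
0.055 [250.9 137.7]
0.06 [250.9 128.6]
0.07 [250.9 110.8]
```

The slab stayed put when released. Now I'll place the closed fingertips behind its end face and push along the bore in small steps, watching the force.

```bash
python3 -m creep '[[[0,0,0.06,0,0],[0,0,0.12,0,0],[0,0,0.18,0,0],[0,0,0.24,0,0],[0.04,0,0.29,0,0],[0.08,0,0.31,0,0],[0.12,0,0.31,0,0],[0.16,0,0.31,0,0],[0.19,0,0.31,0,0],[0.21,0,0.31,0,0]]]'
python3 -m creep '[[[0.015,0,0.007,0,0],[0.03,0,0.0145,0,0],[0.045,0,0.022,0,0],[0.06,0,0.029,0,0],[0.075,0,0.0365,0,0],[0.09,0,0.044,0,0],[0.105,0,0.051,0,0],[0.12,0,0.0585,0,0],[0.135,0,0.066,0,0],[0.15,0,0.073,0,0]]]'
```

```text
time: 40.95
eef_pos: [0.615, 0.2075, 0.1461]
ee_rot: [0.0, 0.15, 0.989, 0.0]
force: [-0.3, -0.2, -0.3]
opening: 0.001
gripper_force: 0.0
time: 42.2
eef_pos: [0.5978, 0.2127, 0.137]
ee_rot: [0.0, 0.15, 0.989, 0.0]
force: [1.0, -1.1, 0.5]
opening: 0.001
gripper_force: 0.3
```

```bash
python3 -m creep '[[[0.015,0,0.007,0,0],[0.03,0,0.0145,0,0],[0.045,0,0.022,0,0],[0.06,0,0.029,0,0],[0.075,0,0.0365,0,0],[0.09,0,0.044,0,0],[0.105,0,0.051,0,0],[0.12,0,0.0585,0,0],[0.135,0,0.066,0,0],[0.15,0,0.073,0,0]]]'
python3 -m creep '[[[0.01,0,0.005,0,0],[0.02,0,0.01,0,0],[0.03,0,0.0145,0,0],[0.04,0,0.0195,0,0],[0.05,0,0.0245,0,0],[0.06,0,0.029,0,0],[0.07,0,0.034,0,0],[0.08,0,0.039,0,0],[0.09,0,0.044,0,0],[0.09,0,0.044,0,0]]]'
```

```text
time: 43.45
eef_pos: [0.5806, 0.2181, 0.1283]
ee_rot: [-0.0, 0.15, 0.989, -0.0]
force: [1.3, -0.7, 0.2]
opening: -0.001
gripper_force: 0.3
time: 44.7
eef_pos: [0.5702, 0.2213, 0.123]
ee_rot: [-0.0, 0.15, 0.989, -0.0]
force: [0.1, 0.4, 0.8]
opening: -0.001
gripper_force: 0.0
```

```bash
python3 -m creep '[[[0.008,0,0.004,0,0],[0.016,0,0.008,0,0],[0.024,0,0.012,0,0],[0.032,0,0.0155,0,0],[0.04,0,0.0195,0,0],[0.044,0,0.0215,0,0],[0.048,0,0.0235,0,0],[0.052,0,0.0255,0,0],[0.056,0,0.027,0,0],[0.06,0,0.029,0,0]]]'
```

```text
time: 45.95
eef_pos: [0.5648, 0.2231, 0.1202]
ee_rot: [0.001, 0.15, 0.989, 0.0]
force: [5.2, -4.0, 4.4]
opening: 0.003
gripper_force: 3.9
```

```bash
python3 -m creep '[[[-0.05,0,-0.0,0,0],[-0.12,0,-0.05,0,0],[-0.2,0,-0.13,0,0],[-0.28,0,-0.21,0,0],[-0.36,0,-0.29,0,0],[-0.44,0,-0.37,0,0],[-0.52,0,-0.45,0,0],[-0.6,0,-0.525,0,0],[-0.65,0,-0.525,0,0],[-0.65,0,-0.525,0,0]]]'
python3 - <<'E'
from h import *; from bench import *
from scipy.spatial.transform import Rotation as Ro
s=read_state();c=cam(camera_info("wrist"));w=get_image("wrist");cv2.imwrite("pics/x_w.png",w[:,:,::-1])
im=w.astype(float)
for n,cc in(("L",slice(215,235)),("R",slice(270,288))): print(n,im[36:90,cc].mean((1,2)).round().astype(int).tolist())
q=s["ee_rot"];R=Ro.from_quat([*q[1:],q[0]]).as_matrix()
H=(s["eef_pos"][:2]-[.541,.233])@[.9485,-.3168];x0=.049+(H-.1038);z0=.028+(s["eef_pos"][2]-.183)
d=np.arange(44,60,2)*1e-3
for k in d: print(k,proj(c,s["eef_pos"]+R@np.array([x0+.8988*k,0,z0+.4384*k]))[0].round(1))
for row in(60,75): print(row,w[row,190:310:4].mean(1).astype(int).tolist())
E
```

```text
time: 47.2
eef_pos: [0.6382, 0.2001, 0.1822]
ee_rot: [-0.0, 0.15, 0.989, -0.0]
force: [0.7, 0.2, -1.0]
opening: 0.002
gripper_force: 0.0
L [150, 150, 150, 149, 150, 177, 234, 247, 244, 227, 189, 140, 105, 97, 97, 98, 99, 99, 99, 100, 101, 102, 102, 103, 103, 103, 103, 102, 102, 101, 100, 100, 99, 99, 96, 90, 82, 78, 77, 78, 80, 81, 82, 82, 81, 76, 69, 67, 68, 69, 70, 76, 87, 96]
R [150, 150, 150, 149, 152, 185, 238, 247, 244, 225, 178, 119, 82, 77, 78, 78, 78, 78, 78, 78, 78, 78, 78, 78, 78, 78, 78, 78, 78, 78, 78, 78, 78, 78, 74, 65, 58, 56, 56, 56, 57, 59, 60, 60, 60, 59, 58, 58, 59, 60, 63, 74, 89, 100]
0.044 [251.   80.9]
0.046 [251.   77.9]
0.048 [251.   74.9]
0.05 [251.   71.9]
0.052000000000000005 [251.   68.9]
0.054 [251.  66.]
0.056 [251.  63.]
0.058 [251.   60.1]
60 [156, 158, 156, 152, 159, 167, 218, 153, 76, 77, 77, 77, 76, 76, 77, 77, 77, 76, 76, 76, 76, 78, 77, 77, 77, 215, 184, 157, 158, 129]
75 [103, 103, 161, 161, 166, 168, 170, 139, 53, 53, 55, 54, 54, 53, 53, 53, 54, 54, 52, 54, 53, 55, 54, 54, 61, 162, 149, 94, 95, 96]
```

Visible slab from rim to end is about 16.3 mm, against about 15.9 mm expected when home. One gentle confirming push should show whether it moves any further.

```bash
python3 -m creep '[[[0.0,0,0.08,0,0],[0.05,0,0.16,0,0],[0.13,0,0.24,0,0],[0.21,0,0.32,0,0],[0.29,0,0.4,0,0],[0.37,0,0.48,0,0],[0.45,0,0.5,0,0],[0.52,0,0.5,0,0],[0.58,0,0.505,0,0],[0.61,0,0.505,0,0]]]'
python3 -m creep '[[[0.01,0,0.005,0,0],[0.02,0,0.01,0,0],[0.025,0,0.0125,0,0],[0.03,0,0.015,0,0],[0.035,0,0.017,0,0],[0.04,0,0.02,0,0],[0.045,0,0.022,0,0],[0.05,0,0.0245,0,0],[0.05,0,0.0245,0,0],[0.05,0,0.0245,0,0]]]'
```

```text
time: 48.5
eef_pos: [0.5679, 0.2222, 0.1223]
ee_rot: [0.0, 0.15, 0.989, 0.0]
force: [-0.8, -0.2, 0.2]
opening: -0.001
gripper_force: 0.0
time: 49.75
eef_pos: [0.5649, 0.2234, 0.1202]
ee_rot: [0.002, 0.149, 0.989, 0.0]
force: [7.1, -4.5, 3.5]
opening: 0.003
gripper_force: 4.7
```

It stops at exactly the same place with a rising force, so the slab is home. I'll withdraw, check that the end face hasn't moved, and hand in.

```bash
python3 -m creep '[[[-0.05,0,-0.0,0,0],[-0.12,0,-0.05,0,0],[-0.2,0,-0.13,0,0],[-0.28,0,-0.21,0,0],[-0.36,0,-0.29,0,0],[-0.44,0,-0.37,0,0],[-0.52,0,-0.45,0,0],[-0.6,0,-0.525,0,0],[-0.65,0,-0.53,0,0],[-0.65,0,-0.53,0,0]]]'
python3 - <<'E'
from bench import *
w=get_image("wrist").astype(float)
print(w[40:80,270:288].mean((1,2)).round().astype(int).tolist())
print(job_done())
E
```

```text
time: 51.0
eef_pos: [0.6371, 0.2004, 0.1823]
ee_rot: [-0.0, 0.15, 0.989, -0.0]
force: [0.5, 0.9, 0.5]
opening: 0.001
gripper_force: 0.0
[150, 148, 151, 188, 239, 247, 242, 223, 177, 121, 85, 77, 77, 78, 78, 78, 77, 78, 78, 78, 78, 78, 78, 78, 77, 77, 77, 77, 77, 77, 77, 77, 74, 66, 58, 56, 55, 56, 57, 57]
the job is handed in; nothing more can be done
None
```

The slab is in the white case and let go: two gentle pushes (about 8–9 N) stopped at the same point, and the end stands out about as far as it should when home. The job was handed in at about 51 s, and the robot did not knowingly touch any of the other specimens or desk items.

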